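# Carry a draining slide rack to the drying box and stop its swing

## Robot

A 6-joint arm with a two-finger parallel gripper is mounted at the origin on the work surface. World frame = base frame: x ahead of the robot, y to its left, z up, the work surface at z = 0. Lengths are in m, angles in rad, forces in N, time in s.
With the tool pointing down it reaches from about 0.25 to 0.775 m from the base axis. Payload 8.9 kg.
Tool frame: the origin (TCP) lies at the centre of the arm's flange, where the gripper is bolted on; the fingertips stand 173 mm ahead of it and the grasp point (between the pads) lies 155 mm ahead of it; z points along the fingers, y is the line along which they close (so a half turn about z gives the same grasp; the last joint's range is limited). The gripper opens to 85 mm and grips with 20 to 120 N. Pads are 22 mm wide; open, the fingers measure 114 mm over their backs; the gripper's body (76 mm by 85 mm) begins 54 mm behind the grasp point. The pads swing forward as they close: fully open they stand 13 mm farther back than shut.
Start: joints at [0.994, 0.291, -0.153, 1.127, 0, 1.431], TCP at [0.223, 0.475, 0.405] pointing down, gripper open.
Joint ranges: [-2.52, 2.52], [-0.91, 1.74], [-1.3, 1.37], [-1.96, 2.02], [-1.52, 1.47], [-3.14, 3.14]. Speed limits (rad/s): [2.22, 2.22, 2.79, 3.14, 3.14, 3.14].

## Interface

Orientations are given as [roll, pitch, yaw] about the fixed x, y, z axes, in that order (R = Rz(yaw) Ry(pitch) Rx(roll)).
In Python, from workcell import manip gives the robot as it stands. The module is installed in compiled form; this text tells all that it offers.
- The arm moves only by the shell command python3 -m pendant 'ROWS' [OPENING]. ROWS is JSON, a list that holds one entry, the list of rows, each a list of 6 numbers: the shift along the tool's x, y, z scaled (see below), then the turn, a rotation vector about the tool's x, y, z scaled (see below). A call has 1 to 5 rows; each row is the pose to reach, as a shift and turn from the pose commanded when the call began, along the tool's axes at that moment, turning the shorter way round; what a row does not reach only later rows make up. The controller multiplies each number of a shift by 10 cm and each number of a turn by pi rad. A row lasts 1/8 s, in which the tool goes at most 62.5 mm and 10.7 degrees, less where a joint would pass 70% of its speed; a pose out of reach is approached as far as the arm can. A call with a number of a shift or a turn outside -1 to 1 is refused whole. A call with a gripper value outside its range is refused whole. OPENING is the finger opening in mm, from 0 to 85.4, set as the call begins (- or left out, the last holds). The fingers move at their own pace and stop on an object; the grip force is fixed at half the most. Time passes only in rows, so rows that repeat a pose let the fingers close. It gives the time, the measured TCP pose, the force, the opening and the grip force at its end, in the units of the state.
- manip.sense(): the state, without advancing time (a new reading comes with each control period).
- manip.snapshot(name): name is "scene" or "top" or "wrist"; returns a dict with "img" (400x640x3 uint8, blue, green, red), "fx", "fy", "cx", "cy" (pixels), "dist" ([k1, k2, p1, p2, k3] as OpenCV has them; the pictures are not rectified), "cam_to_world" (4x4, takes a point from camera to world coordinates); the wrist camera has in their place "mount" (4x4, takes a point from camera to tool coordinates, whose origin is the TCP and whose axes are the flange's). Camera axes: x right, y down, z forward; pixel columns grow to the right and rows downward; lengths in m; the calibration is good to about 2 mm. A picture is of the moment at which its call begins: read the wrist's pose just before it. There is no depth.
- manip.hand_in(): hands the job in; it is judged then, once.
The state is a dict: "t": time; "joint_pos": joint angles; "qvel": joint speeds; "effort": joint torques, N m; "ee_pos": TCP position; "eef_rot": TCP orientation; "ft_force": force on the tool from outside, world axes, zero at the start; "torque": the same for the moment, N m; "finger_gap": opening from 0.0 (shut) to 1.0 (fully open); "finger_force": force on a finger pad.
Only numpy, scipy, OpenCV 4.12 (cv2) and the standard library are available. Lean on these libraries where they do the work, as an engineer would, in place of code of your own. Each camera call takes 0.05 s, during which the arm holds its last target. There are 200 camera calls.

## Task

Lift the slide rack by its grip block straight up out of the drain stand (it will start to swing as it comes free), carry it above the open drying box, calm the swing and keep the rack hanging still and centred over the box, clear above its rim, for three seconds. Then lower it gently to stand flat on the box's floor, without banging it on the box or letting it swing wildly at any time, and finish while still holding the grip block. Leave the bottles, the cup and the slide box where they are.

Things in the scene. Friction and masses are not known exactly. Their poses are not given: they have to be found in the camera images.
- stand: Fixed drain stand: base plate 200 x 100 x 12 mm, two slotted posts of 16 (x) x 44 (y) mm, centres at x = +-86 mm. Origin: on the table midway between the posts, z up. Two thin uprights at x = +-53 mm, y = 48 to 52 mm, top 69 mm above the table, keep the rack leaning out to the stand's +y; the rack's pins slip over them suddenly, and it swings, once the handle is lifted about 20 to 25 mm.
- stand_slots (a point): Midway between the floors of the posts' two upward-open slots, 243 mm above the table, each 24 mm wide (stand's y) and 34 mm deep. The handle's bar lies in them and leaves only upwards (bar centre over 284 mm). With the bar's centre at 300 mm the rack clears all but the posts: it then leaves sideways between them, along the stand's y, either way; 80 mm along it is clear of them.
- handle: Loose lifting handle, 0.15 kg: square steel bar 196 x 14 x 14 mm along its x axis, upright black grip block on its middle, 34 (x) x 24 (y) mm, reaching 7 to 59 mm above the bar's centre line. Origin: centre of the bar, on the rack's pivot axis; z up. Grip the block across its 24 mm, fingers closing along y. It starts in the stand's slots, bar centre at 250 mm, axes parallel to the stand's.
- rack (a joint): Swing angle (rad) of the rack about the handle's x: 0 hanging plumb, positive with its foot out to the handle's +y. Almost frictionless (a swing takes about a minute to decay). Rack with bail: nominally 0.40 kg (0.30 to 0.52), centre of mass 190 mm below the pivot, natural period about 0.89 s. Starts leaning on the stand's uprights at about 0.28.
- rack_foot (a point): Centre of the underside of the slide rack, 225 mm below the pivot; z up along its rigid bail, x as the handle's. The rack is 80 (x) x 70 (y) x 60 (z) mm, steel with glass slides; two pins of 10 mm diameter stick out to x = +-58 mm, 20 mm above the foot.
- drybox: Fixed open-topped white drying box, outside 160 (x) x 120 (y) x 50 (z) mm, walls and floor 5 mm. Origin: centre of its underside on the table. The rack stands in it with its x along the box's x (either way round).
- drybox_rim (a point): Centre of the box's opening at rim height, 50 mm above the table.
- rinse: Loose white bottle, 70 mm diameter, 160 mm high, bystander. Origin: centre of its underside.
- cup: Loose small clear cup, 44 mm diameter, 35 mm high, bystander. Origin: centre of its underside.
- slidebox: Loose flat grey slide box, 90 x 70 x 30 mm, bystander. Origin: centre of its underside.
- tub: Loose white tub with a red lid, 90 mm diameter, 130 mm high, bystander. Origin: centre of its underside.
Things that resemble listed ones, but are neither listed nor needed, are in the scene too. What is shaped like the drybox but green or red is not meant.

How it is judged:
On the way, in this order (a step that is already met when the one before it is completed fails the run):
1. the handle is lifted out of the stand's slots (height (world z) of handle above 0.286 m and contact force between the fingers and handle above 1 N), for 0.1 s.
2. the rack hangs still and centred over the box, clear above the rim, for three seconds (horizontal distance between rack_foot and drybox_rim below 0.016 m and z of rack_foot in the frame of drybox_rim above 0.008 m and value of joint rack between -0.07 and 0.07 rad), for 2.8 s.
At the end, for the whole second after the job is handed in: The rack stands on the box's floor (foot within 10 mm of the box's underside level, within 22 mm of its centre, within 0.1 rad of upright), at rest, and the fingers still hold the upright handle above it (horizontal distance between rack_foot and drybox_rim below 0.022 m and z of rack_foot in the frame of drybox below 0.01 m and angle between rack_foot's own z axis and vertical below 0.1 rad and contact force between rack and drybox above 0.8 N and contact force between the fingers and handle above 1 N and height (world z) of handle above 0.21 m and linear speed of rack below 0.03 m/s); the arm keeps its last pose, push and grip.
It fails at once if the rack bangs into the box or is pressed hard on it (over 30 N) (contact force between rack and drybox above 30 N).
It fails at once if the rack swings wildly (over 0.5 rad) (value of joint rack above 0.5 rad or value of joint rack below -0.5 rad).
It fails at once if a bystander is moved (distance of any of rinse, tub, cup, slidebox from where it was at the start of the episode above 0.03 m).
It also fails if it takes over 51 s, if anything falls off the work surface, if the arm or the gripper's body presses on something with over 40 N, if the wrist force passes 120 N, or if a joint passes its speed limit or range.

## Working session

There is one attempt and no reset: what is moved stays moved. The work goes in short steps, Python scripts to look and compute and a shell command to move; the robot and the scene stay as the last step left them, time stands still between calls to the robot, and variables do not carry over. Pictures are saved under pics/ and viewed, at most 10 in all, crops included, and the job is handed in when it is done.

```bash
mkdir -p pics
python3 - <<'E'
from workcell import manip
import cv2,pickle
s=manip.sense();print(s)
d={n:manip.snapshot(n) for n in("scene","top","wrist")}
d['s']=s
pickle.dump(d,open('d0.pkl','wb'))
for n in("scene","top","wrist"):
  cv2.imwrite(f'pics/{n}0.png',d[n]['img'])
  print(n,{k:v for k,v in d[n].items() if k!='img'})
E
```

```text
{'t': 0.0, 'joint_pos': array([ 9.93688986e-01,  2.91288600e-01, -1.54107941e-01,  1.12672182e+00,
       -2.07940428e-05,  1.43150883e+00]), 'qvel': array([ 0.00027296,  0.00185773,  0.00046274,  0.00152697,  0.00080604,
       -0.00011363]), 'effort': array([-1.38158855e-03, -5.37145865e+01,  3.31366467e+01,  1.60810305e-02,
       -2.94899555e-04,  1.75172602e-05]), 'ee_pos': array([0.22245851, 0.47530426, 0.4041347 ]), 'eef_rot': array([-3.14028053e+00, -1.62955446e-04,  2.70377271e+00]), 'ft_force': array([0.38283493, 0.20374396, 0.6504837 ]), 'torque': array([ 0.00073173,  0.03293302, -0.02033825]), 'finger_force': 0.0, 'finger_gap': 1.001009030333858}
scene {'fx': 514.0953428389346, 'fy': 514.0953428389346, 'cx': 316.89599230444446, 'cy': 199.71019079798185, 'dist': array([0.02616108, 0.        , 0.        , 0.        , 0.        ]), 'cam_to_world': array([[-8.75275116e-01,  3.59443026e-01, -3.23564804e-01,
         1.05907741e+00],
       [ 4.83624676e-01,  6.49415866e-01, -5.86827237e-01,
         8.49281151e-01],
       [-8.02840244e-04, -6.70119201e-01, -7.42253064e-01,
  
[... 395 characters left out ...]
0213243, -0.0066917 , -0.01045453],
       [ 0.00655679, -0.05798893, -0.99829569,  1.96414958],
       [ 0.        ,  0.        ,  0.        ,  1.        ]])}
wrist {'fx': 276.5021149942491, 'fy': 276.5021149942491, 'cx': 320.9588163202743, 'cy': 203.85733011452825, 'dist': array([-0.01347496,  0.        ,  0.        ,  0.        ,  0.        ]), 'mount': array([[ 8.01925527e-04, -9.56303296e-01, -2.92375381e-01,
         7.47835137e-02],
       [ 9.99999343e-01,  1.00641311e-03, -5.48990029e-04,
         3.82403408e-04],
       [ 8.19251390e-04, -2.92374749e-01,  9.56303474e-01,
         3.07670173e-02],
       [ 0.00000000e+00,  0.00000000e+00,  0.00000000e+00,
         1.00000000e+00]])}
```

View pics/scene0.png

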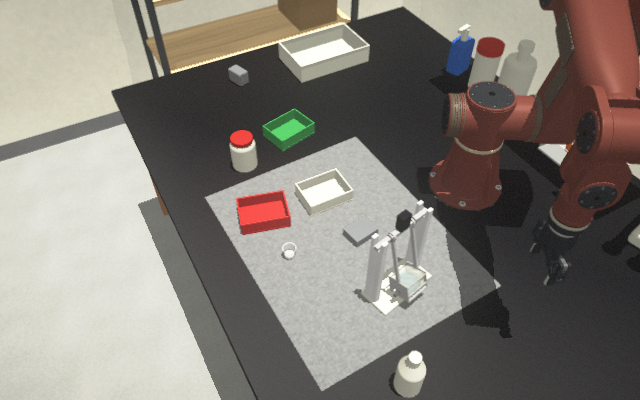

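View pics/top0.png

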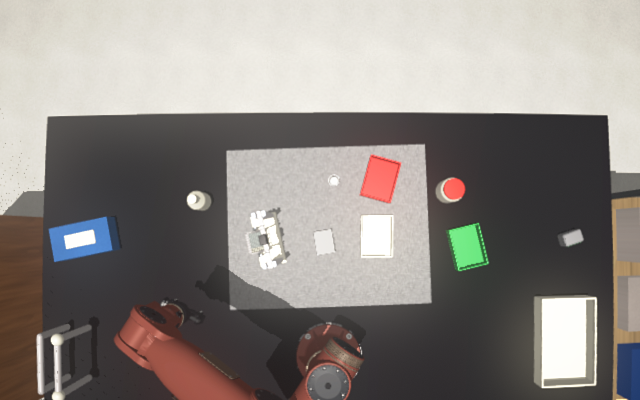

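The scene and top views show the stand (scene ~(400,255), top ~(265,240)), the white drybox (scene ~(324,190), top (377,236)), the slide box between them and the cup at top (333,180). I'll zoom in next.

Run:
```python
import pickle,cv2
d=pickle.load(open('d0.pkl','rb'))
a=d['scene']['img'][165:315,290:450];cv2.imwrite('pics/sc.png',cv2.resize(a,None,fx=4,fy=4,interpolation=cv2.INTER_CUBIC))
a=d['top']['img'][200:280,240:400];cv2.imwrite('pics/tc.png',cv2.resize(a,None,fx=5,fy=5,interpolation=cv2.INTER_CUBIC))
```

```text
(no output)
```

View pics/sc.png

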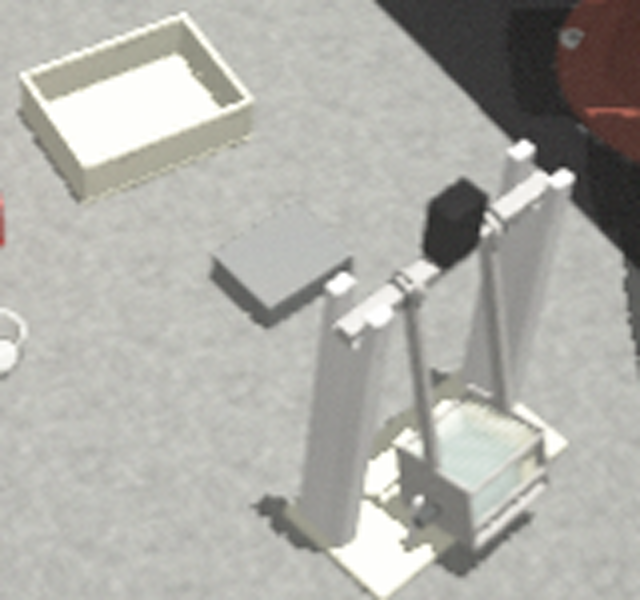

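View pics/tc.png

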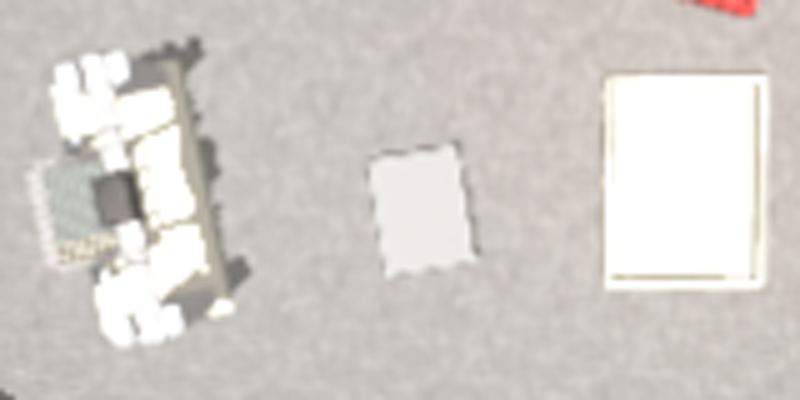

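The crops show, in crop pixels: block top at scene (459,197) and top (114,195); the bar between the posts with the rack leaning to the left in the top view; and box rim corners at scene (22,78), (185,15), (252,100), (85,168). Now to triangulate.

```bash
cat > h.py <<'E'
import numpy as np,cv2
def ray(c,uv,T=None):
    K=np.array([[c['fx'],0,c['cx']],[0,c['fy'],c['cy']],[0,0,1]])
    p=cv2.undistortPoints(np.array([[uv]],float),K,np.array(c['dist']))[0,0]
    T=c['cam_to_world'] if T is None else T
    return T[:3,3],T[:3,:3]@np.array([p[0],p[1],1.])
def tri(rays):
    A=np.zeros((3,3));b=np.zeros(3)
    for o,d in rays:
        d=d/np.linalg.norm(d);P=np.eye(3)-np.outer(d,d);A+=P;b+=P@o
    x=np.linalg.solve(A,b)
    return x,max(np.linalg.norm(np.cross(x-o,d/np.linalg.norm(d))) for o,d in rays)
def atz(r,z):
    o,d=r;return o+d*(z-o[2])/d[2]
E
python3 - <<'E'
import pickle;from h import *
d=pickle.load(open('d0.pkl','rb'));S,T=d['scene'],d['top']
s=lambda u,v:ray(S,(u/4+290-.375,v/4+165-.375))
t=lambda u,v:ray(T,(u/5+240-.4,v/5+200-.4))
P={'block':(s(459,197),t(114,195)),
'rim+x-y':(s(22,78),t(768,73)),'rim-x-y':(s(185,15),t(765,289)),'rim-x+y':(s(252,100),t(605,289)),'rim+x+y':(s(85,168),t(604,72))}
R=[]
for k,v in P.items():
    x,e=tri(v);print(k,x.round(4),round(e,4))
    if k[0]=='r':R.append(atz(v[0],.05)[:2]);print('  at z',atz(v[0],.05).round(4),atz(v[1],.05).round(4))
print('block at .309',atz(P['block'][0],.309),atz(P['block'][1],.309))
# bar ends scene at z~.257 : left end (345,330), right (545,178)
a,b=atz(s(342,328),.257),atz(s(545,178),.257);print('bar',a,b,(a+b)/2,np.linalg.norm(a-b),np.arctan2(*(a-b)[[1,0]]))
E
```

```text
block [0.456  0.2126 0.3097] 0.0014
rim+x-y [ 0.5418 -0.2476  0.0427] 0.0027
  at z [ 0.5426 -0.2396  0.05  ] [ 0.5439 -0.2481  0.05  ]
rim-x-y [ 0.38   -0.2454  0.0423] 0.0004
  at z [ 0.3838 -0.2384  0.05  ] [ 0.3808 -0.2447  0.05  ]
rim-x+y [ 0.3829 -0.125   0.0472] 0.0019
  at z [ 0.386  -0.1238  0.05  ] [ 0.3814 -0.1237  0.05  ]
rim+x+y [ 0.545  -0.1236  0.0517] 0.0
  at z [ 0.5443 -0.1249  0.05  ] [ 0.545  -0.1237  0.05  ]
block at .309 [0.45439857 0.21292758 0.309     ] [0.45701822 0.21185868 0.309     ]
bar [0.5511626  0.23325457 0.257     ] [0.36236274 0.19384967 0.257     ] [0.45676267 0.21355212 0.257     ] 0.19286816883133723 0.2057587896811094
```

Run:
```python
import pickle,cv2
from h import *
# detect box outline & block by colour in top view
d=pickle.load(open('d0.pkl','rb'));T=d['top']['img'];
m=(T[215:262,355:402].min(2)>228).astype(np.uint8)
c=max(cv2.findContours(m,0,1)[0],key=cv2.contourArea)
r=cv2.minAreaRect(c.astype(np.float32)+np.float32([355,215]));print('box rect',r,atz(ray(d['top'],r[0]),.05))
b=(T[225:250,250:275].max(2)<70);y,x=np.nonzero(b);print('block px',x.mean()+250,y.mean()+225,x.size,x.min()+250,x.max()+250,y.min()+225,y.max()+225)
```

```text
box rect ((377.0, 236.0), (42.0, 32.0), 90.0) [ 0.46174062 -0.18608328  0.05      ]<stdin>:8: RuntimeWarning: Mean of empty slice.
  ret = ret.dtype.type(ret / rcount)
Traceback (most recent call last):
ValueError: zero-size array to reduction operation minimum which has no identity
```

```bash
cat >> h.py <<'E'
from scipy.spatial.transform import Rotation as Ro
def rel(s,pos,yaw):
    R=Ro.from_euler('xyz',s['eef_rot']);G=Ro.from_euler('xyz',[np.pi,0,yaw])
    return (R.inv().apply(np.array(pos)-s['ee_pos'])/.1).round(3),((R.inv()*G).as_rotvec()/np.pi).round(4)
E
python3 - <<'E'
from workcell import manip
from h import *
print(*rel(manip.sense(),[.456,.2125,.53],np.pi+.206))
E
```

```text
[-3.229 -1.392 -1.256] [-3.000e-04 -1.000e-04 -2.049e-01]
```

```bash
python3 -m pendant '[[[0,0,-0.5,0,0,0],[0,0,-1,0,0,0],[-0.5,-0.2,-1,0,0,0],[-1,-0.46,-1,0,0,0]]]' 85
python3 -m pendant '[[[-0.5,-0.25,-0.256,0,0,0],[-1,-0.5,-0.256,0,0,0]]]'
python3 -m pendant '[[[-0.5,-0.2,0,0,0,-0.05],[-1,-0.43,0,0,0,-0.1],[-1,-0.43,0,0,0,-0.155],[-1,-0.43,0,0,0,-0.205],[-1,-0.43,0,0,0,-0.205]]]'
python3 - <<'E'
from workcell import manip
from h import *
import pickle
s=manip.sense();print(s['ee_pos'],s['eef_rot'],s['t']);print(*rel(s,[.456,.2125,.53],np.pi+.206))
w=manip.snapshot('wrist');pickle.dump((s,w),open('w1.pkl','wb'));cv2.imwrite('pics/w1.png',w['img'])
E
```

```text
t: 0.65
ee_pos: [0.2943, 0.3909, 0.5049]
eef_rot: [3.141, 0.0, 2.706]
ft_force: [0.2, 0.7, -0.8]
finger_gap: 0.996
finger_force: 0.0
t: 0.9
ee_pos: [0.364, 0.3024, 0.5317]
eef_rot: [3.14, 0.001, 2.704]
ft_force: [1.3, 0.4, -0.5]
finger_gap: 0.998
finger_force: 0.0
t: 1.52
ee_pos: [0.4354, 0.2222, 0.5301]
eef_rot: [-3.142, -0.001, -2.937]
ft_force: [-0.4, -0.8, 0.2]
finger_gap: 0.997
finger_force: 0.0
[0.43540666 0.22224005 0.53008631] [-3.14154780e+00 -5.28274993e-04 -2.93686193e+00] 1.525
[-0.182 -0.137  0.001] [-0.     -0.0002 -0.0004]
```

View pics/w1.png

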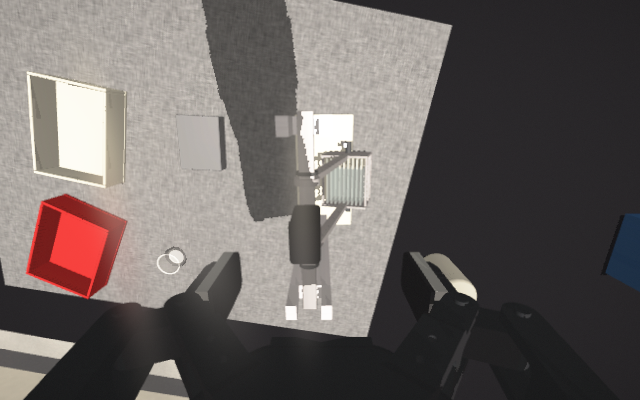

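The wrist view shows the block at columns 290-321, rows 205-268, with the near posts at (291,313) and (326,313) and the rack leaning right (tool +y). This agrees with the measured offset, so I'll centre and look again.

```bash
python3 -m pendant '[[[-0.182,-0.137,0,0,0,0],[-0.182,-0.137,0,0,0,0],[-0.182,-0.137,0,0,0,0]]]'
python3 - <<'E'
from workcell import manip
from h import *
import pickle
s=manip.sense();w=manip.snapshot('wrist');pickle.dump((s,w),open('w2.pkl','wb'))
im=w['img'];print(s['ee_pos'],s['eef_rot'])
for v in range(180,300,8):
    r=im[v,285:360].max(1);x=np.nonzero(r<75)[0];print(v,(x.min()+285,x.max()+285,len(x)) if len(x) else '')
cv2.imwrite('pics/w2.png',cv2.resize(im[100:330,240:410],None,fx=2.6,fy=2.6,interpolation=cv2.INTER_CUBIC))
E
```

```text
t: 1.95
ee_pos: [0.4562, 0.2126, 0.5301]
eef_rot: [3.142, -0.001, -2.937]
ft_force: [0.2, 0.4, -0.2]
finger_gap: 0.996
finger_force: 0.0
[0.45623779 0.21259202 0.53008078] [ 3.14157784e+00 -5.36821339e-04 -2.93673082e+00]
180 
188 (np.int64(310), np.int64(334), 25)
196 (np.int64(310), np.int64(336), 27)
204 (np.int64(310), np.int64(338), 29)
212 (np.int64(310), np.int64(338), 29)
220 (np.int64(311), np.int64(337), 27)
228 (np.int64(311), np.int64(337), 27)
236 (np.int64(312), np.int64(337), 26)
244 (np.int64(331), np.int64(331), 1)
252 
260 
268 
276 
284 
292
```

View pics/w2.png

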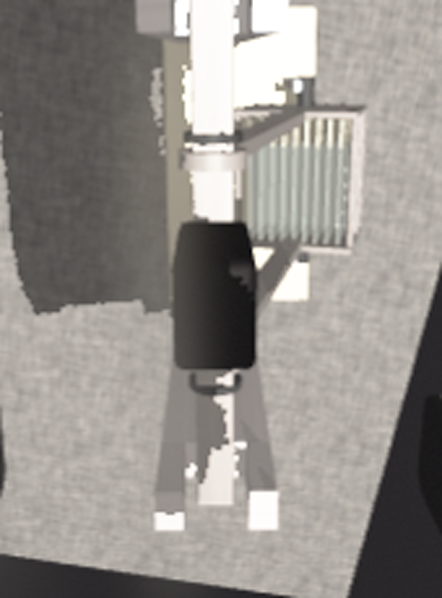

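Run:
```python
import pickle
from h import *
s,w=pickle.load(open('w2.pkl','rb'))
for u,v,h in((322.7,242.,.309),(322.7,185.5,.309),(322.7,185.5,.257),(323,293.5,.257),(322.5,302,.277)):
    o,d=ray(w,(u,v),w['mount']);k=(s['ee_pos'][2]-h-o[2])/d[2];print(v,h,(o+k*d).round(4))
```

```text
242.0 0.309 [-0.0135  0.0017  0.2211]
185.5 0.309 [0.03   0.0016 0.2211]
185.5 0.257 [0.0178 0.0019 0.2731]
293.5 0.257 [-0.0949  0.0025  0.2731]
302 0.277 [-0.0903  0.0019  0.2531]
```

```bash
python3 -m pendant '[[[0.02,0.02,0.3,0,0,0],[0.02,0.02,0.6,0,0,0],[0.02,0.02,0.8,0,0,0],[0.02,0.02,0.9,0,0,0],[0.02,0.02,0.9,0,0,0]]]'
python3 -m pendant '[[[0,0,0,0,0,0],[0,0,0,0,0,0],[0,0,0,0,0,0],[0,0,0,0,0,0],[0,0,0,0,0,0]]]' 10
python3 -m pendant '[[[0,0,0,0,0,0]]]'
python3 - <<'E'
from workcell import manip
from h import *
import pickle
s=manip.sense();w=manip.snapshot('wrist');pickle.dump((s,w),open('w3.pkl','wb'));cv2.imwrite('pics/w3.png',w['img'])
E
```

```text
t: 2.62
ee_pos: [0.4534, 0.2143, 0.4402]
eef_rot: [-3.142, -0.001, -2.935]
ft_force: [0.7, 0.5, 0.7]
finger_gap: 0.994
finger_force: 0.0
t: 3.25
ee_pos: [0.4537, 0.2143, 0.4406]
eef_rot: [3.141, 0.001, -2.935]
ft_force: [0.1, 1.0, 2.9]
finger_gap: 0.276
finger_force: 63.3
t: 3.38
ee_pos: [0.4537, 0.2143, 0.4406]
eef_rot: [3.141, 0.001, -2.935]
ft_force: [-0.8, 0.0, 4.4]
finger_gap: 0.275
finger_force: 63.3
```

View pics/w3.png

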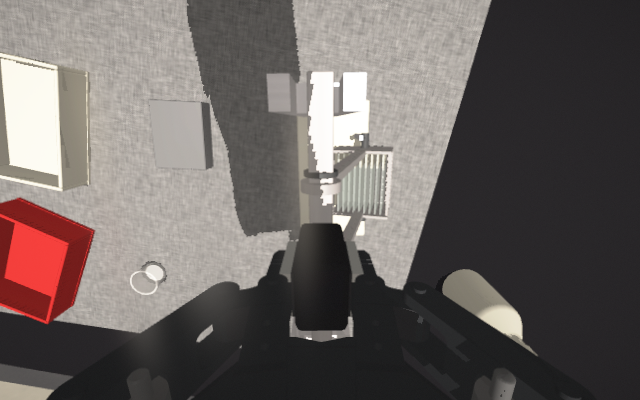

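Gripped at 63 N. The wrist view shows the rack at columns 333-393, rows 148-217, with teal slides. Next, a swing detector from the teal pixels, checked against the 0.28 lean.

```bash
cat >> h.py <<'E'
HP=0.190  # TCP height above pivot
def top_u(w,th,x=0.,l=.175):
    M=w['mount'];p=np.linalg.inv(M)@np.array([x,l*np.sin(th),HP+l*np.cos(th),1.])
    return w['cx']+w['fx']*p[0]/p[2]
def teal(w):
    im=w['img'].astype(int)[140:222,240:410];b,g,r=im[...,0],im[...,1],im[...,2]
    return ((g-r>6)&(b-r>6)).astype(np.uint8)
E
python3 - <<'E'
import pickle
from h import *
s,w=pickle.load(open('w3.pkl','rb'))
print(w['img'][180,325:400:3].tolist(),w['img'][180,215:235:4].tolist(),w['img'][180,280:300:4].tolist())
m=teal(w);print(m.sum());c=m.sum(0);print(dict((i+240,int(v)) for i,v in enumerate(c) if v));r=m.sum(1);print(np.nonzero(r)[0][[0,-1]]+140)
for th in(.28,.2,.1,0,-.1,-.28):print(th,top_u(w,th))
E
```

```text
[[248, 250, 253], [250, 252, 253], [248, 250, 253], [105, 108, 114], [96, 99, 104], [110, 115, 120], [193, 204, 201], [157, 168, 166], [195, 208, 204], [149, 158, 157], [173, 183, 181], [158, 168, 166], [148, 158, 157], [178, 188, 186], [151, 159, 159], [191, 200, 199], [150, 159, 158], [188, 197, 196], [138, 146, 148], [189, 197, 197], [172, 178, 187], [226, 232, 238], [197, 204, 212], [175, 182, 188], [172, 179, 184]] [[173, 179, 186], [173, 179, 186], [165, 170, 177], [165, 172, 177], [147, 151, 157]] [[86, 89, 92], [95, 99, 103], [98, 102, 106], [97, 103, 108], [101, 107, 112]]
0
{}Traceback (most recent call last):
  File "<stdin>", line 5, in <module>
IndexError: index 0 is out of bounds for axis 0 with size 0
```

```bash
sed -i 's/return ((g-r>6).*/return cv2.morphologyEx((2*g-b-r>5).astype(np.uint8),cv2.MORPH_OPEN,np.ones((2,2),np.uint8))/' h.py
python3 - <<'E'
import pickle
from h import *
s,w=pickle.load(open('w3.pkl','rb'))
m=teal(w);c=m.sum(0);print(m.sum(),dict((i+240,int(v)) for i,v in enumerate(c) if v));r=m.sum(1);print(np.nonzero(r)[0][[0,-1]]+140)
for th in(.28,.2,.1,0,-.1,-.28):print(th,top_u(w,th,.02))
E
```

```text
2696 {299: 5, 300: 40, 301: 57, 302: 66, 303: 67, 304: 63, 305: 57, 306: 57, 307: 56, 308: 46, 309: 18, 333: 4, 334: 4, 335: 9, 336: 20, 337: 13, 338: 24, 339: 29, 340: 28, 341: 23, 342: 29, 343: 38, 344: 38, 345: 41, 346: 39, 347: 34, 348: 36, 349: 42, 350: 45, 351: 40, 352: 39, 353: 40, 354: 46, 355: 51, 356: 51, 357: 49, 358: 49, 359: 54, 360: 55, 361: 54, 362: 52, 363: 47, 364: 54, 365: 54, 366: 56, 367: 55, 368: 53, 369: 54, 370: 57, 371: 57, 372: 55, 373: 54, 374: 47, 375: 39, 376: 36, 377: 53, 378: 52, 379: 47, 380: 39, 381: 25, 382: 32, 383: 51, 384: 39, 385: 23, 386: 9}
[140 221]
0.28 361.38061777462036
0.2 349.68019907875293
0.1 335.179599699033
0 320.74950119141465
-0.1 306.31800134756537
-0.28 280.10727174484396
```

```bash
sed -i 's/(2\*g-b-r>5)/((2*g-b-r>5)\&(b-r>-14))/' h.py
cat >> h.py <<'E'
W0=2*np.pi/.89
def watch(n,tag):
    from workcell import manip
    import pickle
    from scipy.optimize import curve_fit
    L=[]
    for _ in range(n):
        s=manip.sense();L.append((s,manip.snapshot('wrist')))
    pickle.dump(L,open(tag+'.pkl','wb'))
    return fit(L),manip.sense()
def angle(w):
    m=teal(w);c=m.sum(0);i=np.nonzero(c>12)[0]+240
    u0,k=top_u(w,0,.02),(top_u(w,.1,.02)-top_u(w,-.1,.02))/.2
    return ((i[0]+i[-1])/2-u0)/k,i[0],i[-1]
def fit(L):
    from scipy.optimize import curve_fit
    t=np.array([s['t'] for s,_ in L]);a=[angle(w) for _,w in L]
    th=np.array([x[0] for x in a]);print([(round(x[0],3),int(x[1]),int(x[2])) for x in a])
    f=lambda t,A,B,w,o:A*np.cos(w*t)+B*np.sin(w*t)+o
    T=t-t[-1]
    p,_=curve_fit(f,T,th,[.1,.1,W0,0],bounds=([-1,-1,W0*.95,-.05],[1,1,W0*1.05,.05]))
    print('t_end',t[-1],'th,thdot',p[0],p[1]*p[2],'period',2*np.pi/p[2],'off',p[3],'amp',np.hypot(p[0],p[1]),'rms',np.std(f(T,*p)-th));return t[-1],p
E
python3 -m pendant '[[[0,0,-0.15,0,0,0],[0,0,-0.55,0,0,0],[0,0,-0.55,0,0,0]]]'
python3 -c "
from h import *
print(watch(20,'a1')[1]['ee_pos'])"
```

```text
t: 3.8
ee_pos: [0.4542, 0.2144, 0.4976]
eef_rot: [3.141, 0.004, -2.935]
ft_force: [0.5, -0.4, -6.9]
finger_gap: 0.274
finger_force: 62.2
[(np.float64(-0.023), 296, 339), (np.float64(-0.23), 284, 291), (np.float64(-0.199), 275, 309), (np.float64(-0.227), 268, 308), (np.float64(-0.244), 265, 306), (np.float64(-0.23), 268, 307), (np.float64(-0.068), 274, 348), (np.float64(-0.005), 283, 357), (np.float64(-0.036), 294, 337), (np.float64(0.047), 306, 349), (np.float64(0.189), 337, 359), (np.float64(0.22), 336, 369), (np.float64(0.244), 336, 376), (np.float64(0.248), 335, 378), (np.float64(0.244), 336, 376), (np.float64(0.223), 336, 370), (np.float64(0.196), 338, 360), (np.float64(0.158), 338, 349), (np.float64(-0.029), 295, 338), (np.float64(-0.217), 284, 295)]
t_end 4.75 th,thdot -0.12245798241923314 -1.5175302329697633 period 0.9368421052618406 off 0.020070859991510894 amp 0.2572806665717039 rms 0.051269510039982695
[0.45359864 0.21416929 0.49530552]
```

```bash
cat >> h.py <<'E'
def fit(L):
    from scipy.optimize import least_squares
    w0=L[0][1];u0,k=top_u(w0,0,.02),(top_u(w0,.1,.02)-top_u(w0,-.1,.02))/.2
    t=np.array([s['t'] for s,_ in L]);T=t-t[-1];a=np.array([angle(w) for _,w in L])
    lo,hi=a[:,1],a[:,2];vl,vh=lo<=307,hi>=337
    f=lambda p:p[0]*np.cos(p[2]*T)+p[1]*np.sin(p[2]*T)
    def res(p):
        c=k*f(p)+u0+p[4];return np.r_[(c-p[3]-lo)[vl],(c+p[3]-hi)[vh]]
    best=min((least_squares(res,[A,B,W0,23,0],loss='soft_l1',bounds=([-.6,-.6,W0*.94,20,-4],[.6,.6,W0*1.06,27,4])) for A in(-.1,.1) for B in(-.1,.1)),key=lambda r:r.cost)
    p=best.x;r=res(p)
    print([(int(x),int(y)) for x,y in zip(lo,hi)])
    print('t %.3f th %.3f thd %.3f amp %.3f period %.3f half %.1f off %.2f medres %.2f big %d'%(t[-1],p[0],p[1]*p[2],np.hypot(p[0],p[1]),2*np.pi/p[2],p[3],p[4],np.median(abs(r)),(abs(r)>4).sum()))
    return t[-1],p
E
python3 -c "
from h import *
import pickle
fit(pickle.load(open('a1.pkl','rb')))"
```

```text
[(296, 339), (284, 291), (275, 309), (268, 308), (265, 306), (268, 307), (274, 348), (283, 357), (294, 337), (306, 349), (337, 359), (336, 369), (336, 376), (335, 378), (336, 376), (336, 370), (338, 360), (338, 349), (295, 338), (284, 295)]
t 4.750 th -0.117 thd -1.422 amp 0.234 period 0.896 half 21.8 off 1.34 medres 0.41 big 2
```

```bash
cat > plan.py <<'E'
from h import *
from scipy.optimize import minimize
w=2*np.pi/.892;Lq=9.81/w**2
def sim(th,thd,d,dt=.125,sub=5):
    v=0;tr=[]
    for x in list(d)+[0]:
        thd-=(x/dt-v)/Lq;v=x/dt
        if x is not None:
            for _ in range(sub):
                c,s=np.cos(w*dt/sub),np.sin(w*dt/sub)
                th,thd=th*c+thd/w*s,-th*w*s+thd*c;tr.append(th)
    tr=np.array(tr);return np.hypot(th,thd/w),abs(tr).max(),tr
def plan(th,thd,n,D,lim=.06,thmax=.35):
    # state at end is linear in d
    z=lambda d:endstate(th,thd,d)
    cons=[{'type':'eq','fun':lambda d:np.r_[z(d),0]*1.},{'type':'eq','fun':lambda d:(d.sum()-D)*10}]
    r=minimize(lambda d:1e3*(np.diff(np.r_[0,d,0])**2).sum(),np.full(n,D/n),method='SLSQP',constraints=cons if False else [{'type':'eq','fun':lambda d:np.r_[z(d),(d.sum()-D)*10]}],bounds=[(-lim,lim)]*n,options={'maxiter':500})
    return r.x
def endstate(th,thd,d,dt=.125):
    v=0
    for x in d:
        thd-=(x/dt-v)/Lq;v=x/dt
        c,s=np.cos(w*dt),np.sin(w*dt);th,thd=th*c+thd/w*s,-th*w*s+thd*c
    thd+=v/Lq
    return np.array([th,thd/w])
E
python3 - <<'E'
from plan import *
t0,th,thd=4.75,-.117,-1.422
from workcell import manip
dt=manip.sense()['t']-t0;print(dt)
c,s=np.cos(w*dt),np.sin(w*dt);th,thd=th*c+thd/w*s,-th*w*s+thd*c;print(th,thd)
for D in(-.04,-.06,-.08,-.09,-.1):
    d=plan(th,thd,5,D);r=np.round(np.cumsum(d),3);dd=np.diff(np.r_[0,r]);print(D,r,endstate(th,thd,dd),sim(th,thd,dd)[1])
E
```

```text
0.04999999999999982
-0.1794574090457047 -1.0504182656682035
-0.04 [-0.028 -0.047 -0.047 -0.04  -0.04 ] [0.00195206 0.00250352] 0.17462951685235617
-0.06 [-0.035 -0.057 -0.057 -0.053 -0.06 ] [-0.00143643 -0.00213968] 0.16758514764485927
-0.08 [-0.043 -0.068 -0.066 -0.065 -0.08 ] [0.00203859 0.00262208] 0.15953443997914854
-0.09 [-0.047 -0.073 -0.071 -0.071 -0.09 ] [0.00272777 0.00356645] 0.1555090861462932
-0.1 [-0.05  -0.078 -0.076 -0.078 -0.1  ] [-0.0013499  -0.00202111] 0.15249007077165166
```

```bash
python3 -m pendant '[[[0,-0.5,0,0,0,0],[0,-0.78,0,0,0,0],[0,-0.76,0,0,0,0],[0,-0.78,0,0,0,0],[0,-1,0,0,0,0]]]'
python3 -c "
from h import *
s=watch(20,'a2')[1];print(s['t'],s['ee_pos'],s['eef_rot'],*rel(s,[.463,-.184,.495],np.pi))"
```

```text
t: 5.42
ee_pos: [0.4738, 0.1175, 0.4954]
eef_rot: [3.141, 0.0, -2.933]
ft_force: [0.3, -0.4, -6.4]
finger_gap: 0.267
finger_force: 62.2
[(297, 380), (300, 382), (301, 382), (300, 379), (301, 379), (302, 379), (302, 382), (339, 381), (339, 379), (303, 377), (302, 383), (301, 381), (301, 382), (300, 381), (336, 378), (299, 382), (298, 381), (298, 382), (298, 382), (299, 381)]
t 6.375 th 0.012 thd 0.048 amp 0.013 period 0.840 half 27.0 off 4.00 medres 25.35 big 25
6.425 [0.47407284 0.1163671  0.49530623] [ 3.14158674e+00 -2.01079838e-06 -2.93548284e+00] [ 0.723 -2.917  0.003] [ 0.     -0.      0.0656]
```

```bash
python3 -m pendant '[[[0,0,0,0,0,0.02],[0,0,0,0,0,0.045],[0,0,0,0,0,0.0656]]]' >/dev/null
python3 -m pendant '[[[0,-0.029,0,0,0,0],[0,-0.086,0,0,0,0],[0,-0.171,0,0,0,0],[0,-0.286,0,0,0,0],[0,-0.429,0,0,0,0]]]' >/dev/null
python3 -m pendant '[[[0.02,-0.171,0,0,0,0],[0.05,-0.371,0,0,0,0],[0.08,-0.571,0,0,0,0],[0.1,-0.771,0,0,0,0],[0.11,-0.971,0,0,0,0]]]' >/dev/null
python3 -m pendant '[[[0,-0.2,0,0,0,0],[0,-0.4,0,0,0,0],[0,-0.6,0,0,0,0],[0,-0.8,0,0,0,0],[0,-1,0,0,0,0]]]' >/dev/null
python3 -m pendant '[[[0,-0.171,0,0,0,0],[0,-0.314,0,0,0,0],[0,-0.429,0,0,0,0],[0,-0.514,0,0,0,0],[0,-0.571,0,0,0,0]]]' >/dev/null
python3 -m pendant '[[[0,-0.029,0,0,0,0]]]'
python3 - <<'E'
from h import *
from workcell import manip
import pickle
s=watch(12,'a3')[1];print(s['t'],s['ee_pos'],s['eef_rot'],*rel(s,[.463,-.184,.495],np.pi))
L=pickle.load(open('a3.pkl','rb'))
sc=manip.snapshot('scene');pickle.dump(sc,open('sc3.pkl','wb'))
a=L[-1][1]['img'][60:340,180:460]; b=cv2.resize(sc['img'][150:230,270:370],None,fx=4,fy=4,interpolation=cv2.INTER_CUBIC)
a=cv2.resize(a,(320,320));cv2.imwrite('pics/c3.png',np.hstack([a,b]))
E
```

```text
t: 9.43
ee_pos: [0.4631, -0.1837, 0.4953]
eef_rot: [3.141, -0.0, -3.141]
ft_force: [-0.1, 0.1, -6.7]
finger_gap: 0.27
finger_force: 62.2
[(302, 345), (302, 345), (302, 345), (301, 344), (300, 343), (299, 343), (299, 342), (299, 342), (299, 342), (299, 342), (299, 342), (299, 343)]
t 9.975 th -0.006 thd 0.077 amp 0.012 period 0.867 half 21.6 off 1.21 medres 0.22 big 0
10.025 [ 0.46312342 -0.18354162  0.49532587] [-3.14158325e+00  6.11877764e-05 -3.14135882e+00] [ 0.001 -0.005  0.003] [-0.      0.      0.0001]
```

View pics/c3.png

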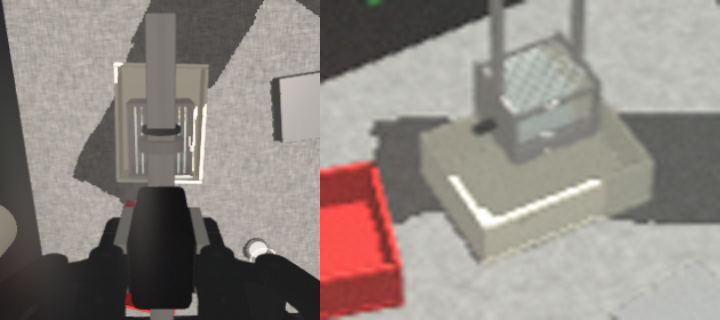

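The swing is down to 0.012 rad. The wrist crop shows the rack inside the box outline (rim columns 115-209, rows 65-183). I'll check the centring from these pixels and then hold.

```bash
python3 - <<'E'
import pickle
from h import *
s,w=pickle.load(open('a3.pkl','rb'))[-1]
for u,v in((115,64),(209,65),(116,182),(203,183)):
    o,d=ray(w,(180+u*.875,60+v*.875),w['mount']);k=(s['ee_pos'][2]-.05-o[2])/d[2];print((o+k*d).round(4))
E
python3 -m pendant '[[[0,0,0,0,0,0],[0,0,0,0,0,0],[0,0,0,0,0,0],[0,0,0,0,0,0],[0,0,0,0,0,0]]]'
```

```text
[ 0.0794 -0.0576  0.4453]
[0.0783 0.0602 0.4453]
[-0.0777 -0.0627  0.4453]
[-0.0791  0.0588  0.4453]
t: 10.7
ee_pos: [0.4631, -0.1836, 0.4953]
eef_rot: [-3.142, 0.0, -3.141]
ft_force: [-0.8, 0.9, -6.6]
finger_gap: 0.274
finger_force: 62.2
```

```bash
for i in 1 2 3 4 5; do python3 -m pendant '[[[0,0,0,0,0,0],[0,0,0,0,0,0],[0,0,0,0,0,0],[0,0,0,0,0,0],[0,0,0,0,0,0]]]' | head -1; done
python3 -c "
from h import *
watch(10,'a4')"
python3 -m pendant '[[[0,0,0.05,0,0,0],[0,0,0.15,0,0,0],[0,0,0.25,0,0,0],[0,0,0.35,0,0,0],[0,0,0.4,0,0,0]]]'
python3 -m pendant '[[[0,0,0.1,0,0,0],[0,0,0.18,0,0,0],[0,0,0.24,0,0,0],[0,0,0.28,0,0,0],[0,0,0.28,0,0,0]]]'
```

```text
t: 11.32
t: 11.95
t: 12.58
t: 13.2
t: 13.82
[(302, 345), (302, 345), (302, 345), (307, 345), (301, 344), (300, 344), (300, 343), (299, 343), (299, 342), (299, 342)]
t 14.275 th -0.011 thd -0.015 amp 0.012 period 0.840 half 21.6 off 1.23 medres 0.16 big 1
t: 14.95
ee_pos: [0.463, -0.1835, 0.4544]
eef_rot: [3.141, -0.001, -3.141]
ft_force: [0.3, -0.7, -7.3]
finger_gap: 0.274
finger_force: 62.2
t: 15.58
ee_pos: [0.4631, -0.1836, 0.4271]
eef_rot: [3.141, -0.0, -3.141]
ft_force: [-0.2, -0.0, -6.1]
finger_gap: 0.274
finger_force: 62.2
```

```bash
python3 -m pendant '[[[0,0,0.01,0,0,0],[0,0,0.02,0,0,0],[0,0,0.03,0,0,0],[0,0,0.04,0,0,0],[0,0,0.045,0,0,0]]]'
python3 -m pendant '[[[0,0,0.005,0,0,0],[0,0,0.01,0,0,0],[0,0,0.01,0,0,0],[0,0,0.01,0,0,0]]]'
```

```text
t: 16.2
ee_pos: [0.4631, -0.1836, 0.4228]
eef_rot: [3.142, -0.0, -3.141]
ft_force: [-0.3, -0.1, -6.7]
finger_gap: 0.277
finger_force: 62.2
t: 16.7
ee_pos: [0.4631, -0.1836, 0.4218]
eef_rot: [3.142, -0.0, -3.141]
ft_force: [-0.0, -0.2, -6.1]
finger_gap: 0.276
finger_force: 62.2
```

```bash
for i in 1 2 3 4; do python3 -m pendant '[[[0,0,0.005,0,0,0],[0,0,0.005,0,0,0],[0,0,0.005,0,0,0]]]' | sed -n '2p;4p'; done
```

```text
ee_pos: [0.4631, -0.1836, 0.4213]
ft_force: [0.5, 0.3, -5.6]
ee_pos: [0.4631, -0.1836, 0.4208]
ft_force: [1.0, -1.1, -6.3]
ee_pos: [0.4632, -0.1836, 0.4206]
ft_force: [-1.0, 0.8, 0.1]
ee_pos: [0.4632, -0.1836, 0.4206]
ft_force: [-1.1, 0.3, 6.4]
```

```bash
python3 -m pendant '[[[0,0,-0.003,0,0,0],[0,0,-0.003,0,0,0],[0,0,-0.003,0,0,0],[0,0,-0.003,0,0,0],[0,0,-0.003,0,0,0]]]'
python3 - <<'E'
from h import *
from workcell import manip
s=manip.sense();w=manip.snapshot('wrist');print(s['ft_force'],angle(w))
sc=manip.snapshot('scene');cv2.imwrite('pics/f.png',cv2.resize(sc['img'][130:250,260:420],None,fx=4,fy=4,interpolation=cv2.INTER_CUBIC))
E
```

```text
t: 18.82
ee_pos: [0.4632, -0.1836, 0.4206]
eef_rot: [-3.141, 0.001, -3.141]
ft_force: [-1.5, 1.8, 5.2]
finger_gap: 0.271
finger_force: 63.6
[-1.52069678  1.8471218   5.17419722] (np.float64(0.08475625216503084), np.int64(300), np.int64(366))
```

View pics/f.png

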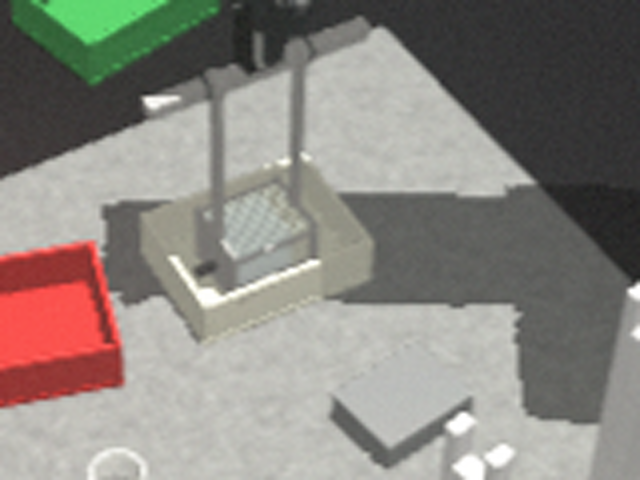

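The rack stands flat and centred in the box, still gripped, with about 11 N of contact force.

```bash
python3 -c "
from workcell import manip
print(manip.hand_in())"
```

```text
the job is handed in; nothing more can be done
None
```

I handed the job in at about 19 s of robot time, without a pass or fail result being returned: the rack stands flat and centred in the drying box with the grip block still held, after hanging over the box for over four seconds with about 0.012 rad of swing.

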